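Free a lens from its carrier and build the bonding stack

ROBOT

A 6-joint arm with a two-finger parallel gripper is mounted at the origin on the work surface. World frame = base frame: x ahead of the robot, y to its left, z up, the work surface at z = 0. Lengths are in m, angles in rad, forces in N, time in s.
With the tool pointing down it reaches from about 0.375 to 0.9 m from the base axis. Payload 3.1 kg.
Tool frame: the origin (TCP) lies between the finger pads; the fingertips stand 11 mm ahead of it and the grasp point (between the pads) lies 8 mm behind it; z points along the fingers, y is the line along which they close (so a half turn about z gives the same grasp; the last joint's range is limited). The gripper opens to 87 mm and grips with 3 to 60 N. Pads are 19 mm wide; open, the fingers measure 117 mm over their backs; the gripper's body (75 mm by 190 mm) begins 51 mm behind the grasp point.
Start: joints at [1.159, 0.527, 1.433, -0, 1.181, -0.178], TCP at [0.144, 0.608, 0.234] pointing down, gripper open.
Joint ranges: [-3.08, 3.08], [-0.75, 2.2], [0.22, 2.44], [-1.43, 4.57], [0, 2.65], [-2.85, 2.85]. Speed limits (rad/s): [2.79, 2.79, 3.14, 3.14, 3.14, 3.14].

INTERFACE

Orientations are given as a unit quaternion [x, y, z, w].
In Python, from rig import get_obs, camera, hand_in gives the robot as it stands.
- The arm moves only by the shell command python3 -m pendant 'ROWS' [FORCE]. ROWS is JSON, a list that holds one entry, the list of rows, each a list of 7 numbers: the shift along the tool's x, y, z in m, then the turn, a rotation vector about the tool's x, y, z in degrees, then the opening, from 0 (shut) to 1 (fully open). In form: [[[x, y, z, ax, ay, az, fingers], ...]]. A call has exactly 5 rows; each row shifts and turns the commanded pose from where the row before left it, along the tool's axes as they then stand; what a row does not reach is not made up. A row lasts 1/8 s, in which the tool goes at most 62.5 mm and 10.7 degrees, less where a joint would pass 70% of its speed; a pose out of reach is approached as far as the arm can. A call with a gripper value outside its range is refused whole. The fingers move at their own pace and stop on an object; FORCE is the grip in N (left out, the last holds). Time passes only in rows, so rows that do not move let the fingers close, or fill a call up. It gives the time, the measured TCP pose, the force, the opening and the grip force at its end, in the units of the state.
- get_obs(): the state, without advancing time (a new reading comes with each control period).
- camera(name): name is "scene" or "side" or "wrist"; returns a dict with "img" (400x640x3 uint8, red, green, blue), "intrinsics" (3x3 intrinsics, pixels), "R" (3x3) and "t" (3): a world point X has camera coordinates R X + t; the wrist camera has in their place "T_tool_cam" (4x4, takes a point from camera to tool coordinates, whose origin is the TCP and whose axes are the flange's). Camera axes: x right, y down, z forward; pixel columns grow to the right and rows downward; lengths in m; the calibration is good to about 2 mm. A picture is of the moment at which its call begins: read the wrist's pose just before it. There is no depth.
- hand_in(): hands the job in; it is judged then, once.
The state is a dict: "time": time; "q": joint angles; "joint_velocities": joint speeds; "joint_torque": joint torques, N m; "position": TCP position; "tool_rot": TCP orientation; "ft_force": force on the tool from outside, world axes, zero at the start; "moment": the same for the moment, N m; "grip_width": finger opening in m; "grip_force": force on a finger pad.
Only numpy, scipy, OpenCV 4.12 (cv2) and the standard library are available. Lean on these libraries where they do the work, as an engineer would, in place of code of your own. Each camera call takes 0.05 s, during which the arm holds its last target. There are 200 camera calls.

TASK

Seat the aluminium lens block, foot down, in the bonding nest. Then lower the carrier ring, lens and all, over the push-out post until the ring lies on the post's foot and the lens is left standing on the post, and leave the ring there; move the lens onto the block, centred, and last set the larger of the two weights gently on the lens, upright and centred. Leave the small weight, the folded spectacles and the screw pot where they are.

Things in the scene. Friction and masses are not known exactly. Their poses are not given: they have to be found in the camera images.
- block: Lens block, loose, aluminium, turned: foot 34 mm diameter and 10 mm high, above it a head 44 mm diameter and 16 mm high (26 mm in all), a dark cross slot in its flat top, standing on its foot. Grip the head. About 80 g. Origin: centre of the underside of the foot; z up its axis.
- nest: Bonding nest, fixed: dark steel base disc 90 mm diameter, 6 mm thick, with an aluminium collar 60 mm outside diameter around a recess 42 mm diameter, 8 mm deep (floor 6 mm, collar top 14 mm above the bench). The block's foot stands in it with 4 mm play all round, its head above the collar, block top 32 mm above the bench. Origin: centre of the underside, at bench height; z up.
- carrier: Lens carrier, loose white plastic ring lying flat, 68 mm outside diameter, 22 mm high, holding the lens. Its bore is 56 mm diameter above an inner lip at the bottom, 5 mm thick, that leaves a 42 mm opening. Gripped from outside. About 60 g. Origin: centre of the underside; z up.
- lens: Brown tinted lens blank, a flat round disc 52 mm diameter, 12 mm thick, about 30 g. At the start it lies loose on the carrier's lip, its top 5 mm below the ring's upper edge, with only 2 mm gap around it, so it cannot be gripped there. Origin: centre of the underside; z up.
- post: Push-out post, fixed: aluminium column 34 mm diameter on a dark steel foot disc 90 mm diameter, 5 mm thick; column top 48 mm above the bench. It passes the carrier's opening with 4 mm play all round; with the ring on the foot (ring top at 27 mm) the lens stands on the column, 48 to 60 mm above the bench. Origin: centre of the underside, at bench height; z up.
- weight: The larger steel weight, loose, upright: cylinder 40 mm diameter and 34 mm high with a thin rubber sole, on top an 8 mm high neck 10 mm diameter and a black knob 18 mm diameter and 14 mm high (56 mm in all). About 300 g. Grip the body or the knob. Origin: centre of the underside; z up.
- small_weight: The smaller steel weight of the same form, loose: cylinder 28 mm diameter and 22 mm high with the same neck and knob (44 mm in all). Not used; leave it. Origin: centre of the underside.
- spectacles: Folded black spectacles lying flat, loose: 136 mm along their y axis, 50 mm along x, 10 mm high. Leave them. Origin: centre of the underside.
- pot: Small closed screw pot, loose, brown glass with a black cap, 46 mm diameter, 36 mm high. Leave it. Origin: centre of the underside.

How it is judged:
On the way, in this order (a step that is already met when the one before it is completed fails the run):
1. the block stands in the nest, released (horizontal distance between block and nest below 0.006 m and z of block in the frame of nest between 0.003 and 0.009 m and angle between block's own z axis and vertical below 0.1 rad and contact force between the fingers and block below 0.3 N), for 0.2 s.
2. the carrier lies on the post's foot, released, and the lens stands on the post (horizontal distance between carrier and post below 0.007 m and z of carrier in the frame of post between 0.002 and 0.009 m and angle between each of carrier, lens's own z axis and vertical below 0.1 rad and horizontal distance between lens and post below 0.012 m and z of lens in the frame of post between 0.044 and 0.052 m and contact force between the fingers and carrier below 0.3 N and contact force between the fingers and lens below 0.3 N), for 0.2 s.
3. the lens lies centred on the block in the nest, released (horizontal distance between block and nest below 0.006 m and z of block in the frame of nest between 0.003 and 0.009 m and angle between each of block, lens's own z axis and vertical below 0.1 rad and horizontal distance between lens and block below 0.008 m and z of lens in the frame of nest between 0.027 and 0.036 m and contact force between the fingers and lens below 0.3 N), for 0.2 s.
4. the larger weight stands on the lens, released (horizontal distance between lens and block below 0.008 m and z of lens in the frame of nest between 0.027 and 0.036 m and angle between each of lens, weight's own z axis and vertical below 0.1 rad and horizontal distance between weight and lens below 0.01 m and z of weight in the frame of nest between 0.038 and 0.049 m and contact force between the fingers and weight below 0.3 N), for 0.2 s.
At the end, for the whole second after the job is handed in: Block on the nest's floor (6 mm from centre), lens flat on the block (8 mm), larger weight upright on the lens (10 mm), carrier flat on the push-out post's foot (7 mm), each within 0.1 rad of upright; all released and at rest (all of step 1 and all of step 4 and horizontal distance between carrier and post below 0.007 m and z of carrier in the frame of post between 0.002 and 0.009 m and angle between carrier's own z axis and vertical below 0.1 rad and linear speed of each of block, carrier, lens, weight below 0.02 m/s and angular speed of each of block, carrier, lens, weight below 0.2 rad/s and contact force between the fingers and carrier below 0.3 N and contact force between the fingers and lens below 0.3 N); the robot touches nothing.
It fails at once if the small weight moved more than 30 mm (distance of small_weight from where it was at the start of the episode above 0.03 m).
It fails at once if the spectacles moved more than 30 mm (distance of spectacles from where it was at the start of the episode above 0.03 m).
It fails at once if the screw pot moved more than 30 mm (distance of pot from where it was at the start of the episode above 0.03 m).
It fails at once if the weight was dropped or pressed hard on the lens (over 120 N) (contact force between weight and lens above 120 N).
It also fails if it takes over 102 s, if anything falls off the work surface, if the arm or the gripper's body presses on something with over 40 N, if the wrist force passes 120 N, or if a joint passes its speed limit or range.

## Working session

There is one attempt and no reset: what is moved stays moved. The work goes in short steps, Python scripts to look and compute and a shell command to move; the robot and the scene stay as the last step left them, time stands still between calls to the robot, and variables do not carry over. Pictures are saved under pics/ and viewed, at most 14 in all, crops included, and the job is handed in when it is done.

```bash
ls; mkdir -p pics; cat > h.py <<'E'
import numpy as np, cv2
from rig import get_obs, camera
from scipy.spatial.transform import Rotation as Ro
def snap(name,save=None):
    o=get_obs(); c=camera(name)
    if 'R' not in c or c.get('R') is None:
        T=np.eye(4); T[:3,:3]=Ro.from_quat(o['tool_rot']).as_matrix(); T[:3,3]=o['position']
        W=T@np.array(c['T_tool_cam']); R=W[:3,:3].T; t=-R@W[:3,3]
    else: R,t=np.array(c['R']),np.array(c['t'])
    c['R'],c['t']=R,t
    if save: cv2.imwrite('pics/'+save,cv2.cvtColor(c['img'],cv2.COLOR_RGB2BGR))
    return c
def ray(c,u,v,z):
    d=c['R'].T@np.linalg.solve(np.array(c['intrinsics']),[u,v,1.]); p=-c['R'].T@c['t']
    return p+d*(z-p[2])/d[2]
def proj(c,X):
    x=np.array(c['intrinsics'])@(c['R']@np.array(X)+c['t']); return x[:2]/x[2]
E
python3 - <<'E'
from h import *
o=get_obs(); print(o)
for n in ('scene','side','wrist'):
    c=snap(n,n+'0.png'); print(n,c['intrinsics'],-c['R'].T@c['t'])
    if n=='wrist': print(c['T_tool_cam'])
E
```

```text
pics
{'time': 0.0, 'q': array([ 1.15951416e+00,  5.28438963e-01,  1.43392467e+00, -3.44215092e-05,
        1.18141443e+00, -1.78480725e-01]), 'joint_velocities': array([ 0.00049036, -0.00015336, -0.00022289,  0.00154726, -0.00097606,
       -0.00015889]), 'joint_torque': array([-1.16144103e-03, -4.40042210e+01, -1.76589704e+01,  6.31952821e-02,
        5.82905835e-02, -1.78745668e-04]), 'position': array([0.14386323, 0.60746906, 0.23258123]), 'tool_rot': array([ 1.16131467e-01,  9.93233250e-01, -1.05016701e-03, -3.02341065e-04]), 'ft_force': array([-0.73642804, -0.25847584,  0.23663291]), 'moment': array([-0.06281083,  0.03641135,  0.00330191]), 'grip_force': 0.0, 'grip_width': 0.08683397487716472}
scene [[414.76526775   0.         318.1412841 ]
 [  0.         414.76526775 198.73847485]
 [  0.           0.           1.        ]] [ 0.92749496 -0.30605283  0.69468946]
side [[442.95727975   0.         315.21285847]
 [  0.         442.95727975 198.2155888 ]
 [  0.           0.           1.        ]] [0.36159016 0.56799633 0.66969504]
wrist [[304.78377307   0.         320.30894752]
 [  0.         304.78377307 196.73378808]
 [  0.           0.           1.        ]] [0.07783541 0.62327784 0.38510318]
[[ 1.22969271e-04 -9.69209248e-01 -2.46238538e-01  6.79735108e-02]
 [ 9.99999660e-01 -8.16014940e-05  8.20578911e-04 -2.33735865e-04]
 [-8.15406102e-04 -2.46238556e-01  9.69208909e-01 -1.52407163e-01]
 [ 0.00000000e+00  0.00000000e+00  0.00000000e+00  1.00000000e+00]]
```

View pics/scene0.png

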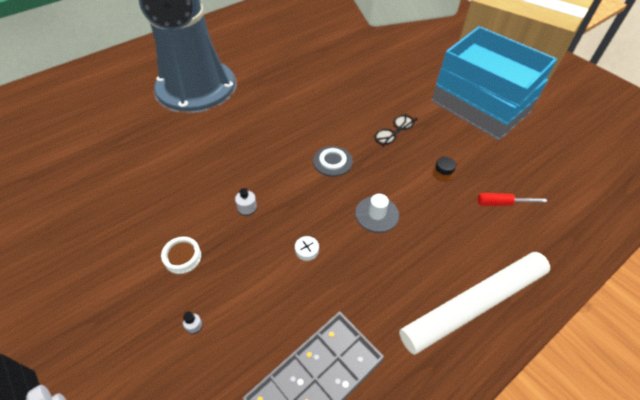

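View pics/side0.png

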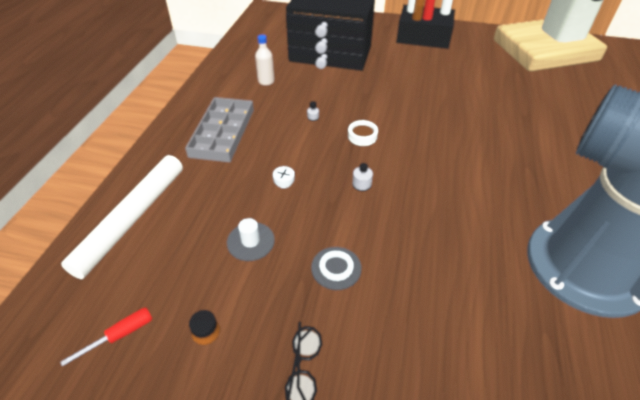

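The scene view shows the carrier (181,255), larger weight (246,202), block (307,248), nest (333,160), post (378,207) and small weight (192,322). The side view shows the carrier (363,132), weight (363,178), block (284,176), nest (336,266) and post (249,232).

```bash
python3 - <<'E'
from h import *
np.set_printoptions(precision=4,suppress=True)
S=snap('scene');D=snap('side')
for n,a,b,z in [('carrier top',(181,250),(363,128),.022),('weight knob',(244,193),(363.5,168),.056),('block top',(307,245),(284,173),.026),
  ('nest collar',(333,158),(336.5,265),.014),('post top',(379,200),(248,225),.048),('small',(188,316),(313,104),.044),('pot',(445,163),(203,322),.036)]:
    print(n,ray(S,*a,z),ray(D,*b,z))
for a,b in [((385,137),(307,342)),((403,122),(301,388))]: print('spec',ray(S,*a,.005),ray(D,*b,.005))
E
```

```text
carrier top [ 0.4573 -0.2631  0.022 ] [ 0.4596 -0.2687  0.022 ]
weight knob [ 0.4382 -0.1089  0.056 ] [ 0.4308 -0.0958  0.056 ]
block top [ 0.5941 -0.0714  0.026 ] [ 0.5941 -0.0728  0.026 ]
nest collar [0.4415 0.1152 0.014 ] [0.4386 0.1202 0.014 ]
post top [0.6088 0.0949 0.048 ] [0.6099 0.0966 0.048 ]
small [ 0.5928 -0.3114  0.044 ] [ 0.59  -0.304  0.044]
pot [0.6155 0.2838 0.036 ] [0.615  0.2896 0.036 ]
spec [0.4572 0.2618 0.005 ] [0.4538 0.268  0.005 ]
spec [0.4456 0.3333 0.005 ] [0.4441 0.3388 0.005 ]
```

```bash
python3 -m pendant '[[[0,0,0,0,0,-6.7,1],[0,0,0,0,0,-6.6,1],[-0.03,-0.05,0,0,0,0,1],[-0.03,-0.05,0,0,0,0,1],[-0.03,-0.05,0,0,0,0,1]]]' && python3 -m pendant '[[[-0.03,-0.05,0,0,0,0,1],[-0.03,-0.05,0,0,0,0,1],[-0.03,-0.05,0,0,0,0,1],[-0.03,-0.05,0,0,0,0,1],[-0.03,-0.05,0,0,0,0,1]]]' && python3 -m pendant '[[[-0.03,-0.05,0,0,0,0,1],[-0.03,-0.05,0,0,0,0,1],[-0.03,-0.05,0,0,0,0,1],[-0.03,-0.05,0,0,0,0,1],[0,0,0,0,0,0,1]]]'
python3 - <<'E'
from h import *
snap('wrist','w1.png')
o=get_obs();print(o['time'],o['position'],o['tool_rot'],o['ft_force'])
E
```

```text
time: 0.88
position: [0.2347, 0.4567, 0.2335]
tool_rot: [-0.0, 1.0, 0.0, 0.0]
ft_force: [1.2, 0.6, 0.2]
grip_width: 0.087
grip_force: 0.0
time: 1.5
position: [0.3848, 0.2064, 0.2338]
tool_rot: [0.0, 1.0, 0.0, 0.001]
ft_force: [0.9, 0.4, -0.2]
grip_width: 0.0869
grip_force: 0.0
time: 2.12
position: [0.5067, 0.0041, 0.2337]
tool_rot: [0.003, 1.0, -0.001, 0.002]
ft_force: [-0.9, 0.7, 0.2]
grip_width: 0.0868
grip_force: 0.0
2.175 [0.50447132 0.00627999 0.23337903] [ 2.17915901e-03  9.99997616e-01  1.40550316e-04 -1.50556733e-05] [-0.77931792  0.67576972 -0.62505767]
```

View pics/w1.png

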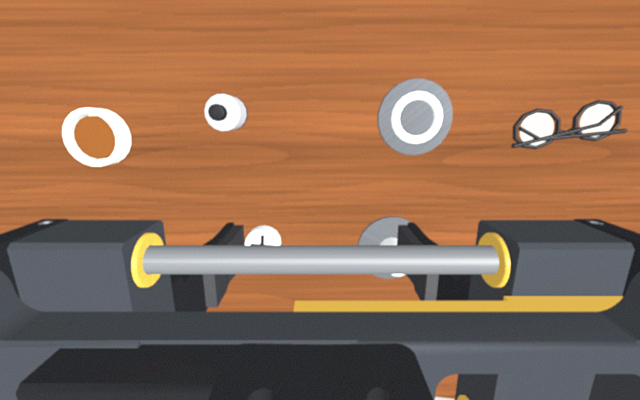

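The wrist view shows the nest at (415,117), weight at (226,112) and carrier at (96,137). Block and post are half hidden by the gripper, so I'll move about 12 cm in +x and measure those two there.

```bash
cat >> h.py <<'E'
def blobs(c,lo,hi,amin=150,roi=None):
    hsv=cv2.cvtColor(c['img'],cv2.COLOR_RGB2HSV); m=cv2.inRange(hsv,lo,hi)
    if roi is not None: k=np.zeros_like(m); k[roi[1]:roi[3],roi[0]:roi[2]]=255; m&=k
    m=cv2.morphologyEx(m,cv2.MORPH_OPEN,np.ones((3,3)))
    cs,_=cv2.findContours(m,cv2.RETR_EXTERNAL,cv2.CHAIN_APPROX_NONE)
    return [k for k in cs if cv2.contourArea(k)>amin]
def circ(c,k,z):
    "contour (upper rim) cast on plane z -> least squares circle centre, radius"
    P=np.array([ray(c,u+0.,v+0.,z)[:2] for u,v in cv2.convexHull(k)[:,0]])
    q=np.linalg.lstsq(np.c_[2*P,np.ones(len(P))],(P**2).sum(1),rcond=None)[0]
    (e,r)=cv2.minEnclosingCircle((P*1000).astype(np.float32))
    return q[:2].round(4),round(float(np.sqrt(q[2]+q[:2]@q[:2])),4),np.array(e).round(1),round(r,1)
E
cat > m.py <<'E'
import sys
from h import *
c=snap('wrist',sys.argv[1]); o=get_obs(); print(o['time'],o['position'],o['tool_rot'])
for nm,lo,hi in [('white',(0,0,200),(180,60,255)),('grey',(0,0,60),(180,70,255)),('dark',(0,0,0),(180,255,60))]:
    for k in blobs(c,lo,hi,150,(0,0,640,int(sys.argv[2]))):
        M=cv2.boundingRect(k); print(nm,M,[circ(c,k,z) for z in map(float,sys.argv[3:])])
E
python3 m.py w2.png 215 .014 .022 .034
python3 -m pendant '[[[-0.06,0,0,0,0,0,1],[-0.06,0,0,0,0,0,1],[-0.02,0,0,0,0,0,1],[0,0,0,0,0,0,1],[0,0,0,0,0,0,1]]]'
python3 m.py w3.png 215 .005 .026 .048
```

```text
2.225 [0.50321453 0.00769997 0.23320786] [ 1.18196760e-03  9.99998928e-01  4.12348493e-04 -7.59551261e-04]
white (580, 120, 31, 16) [(array([0.4428, 0.3326]), 0.0177, array([447.4, 334. ]), 18.2), (array([0.4427, 0.3256]), 0.0173, array([447.2, 327. ]), 17.8), (array([0.4425, 0.315 ]), 0.0167, array([446.9, 316.4]), 17.2)]
white (519, 116, 32, 24) [(array([0.448, 0.263]), 0.0172, array([450.6, 262.1]), 20.1), (array([0.4477, 0.2574]), 0.0168, array([450.3, 256.6]), 19.7), (array([0.4474, 0.2492]), 0.0163, array([449.8, 248.3]), 19.0)]
white (60, 109, 70, 60) [(array([ 0.4589, -0.2646]), 0.0391, array([ 460.3, -264.2]), 41.5), (array([ 0.4584, -0.2588]), 0.0382, array([ 459.8, -258.4]), 40.6), (array([ 0.4577, -0.25  ]), 0.037, array([ 459. , -249.6]), 39.3)]
white (577, 107, 32, 23) [(array([0.4369, 0.3283]), 0.0154, array([438.8, 329.1]), 19.1), (array([0.4369, 0.3214]), 0.0151, array([438.7, 322.2]), 18.7), (array([0.4369, 0.311 ]), 0.0146, array([438.7, 311.8]), 18.1)]
white (202, 96, 42, 38) [(array([ 0.4313, -0.1083]), 0.023, array([ 430.6, -108. ]), 24.5), (array([ 0.4314, -0.1
[... 4293 characters left out ...]
5]), 0.0524, array([475. , 271.1]), 54.9)]
grey (379, 0, 80, 39) [(array([0.4391, 0.1181]), 0.0447, array([445.7, 118.5]), 43.9), (array([0.4465, 0.1121]), 0.0422, array([452.8, 112.5]), 41.5), (array([0.4543, 0.1058]), 0.0396, array([460.2, 106.1]), 39.0)]
grey (30, 0, 78, 48) [(array([ 0.4527, -0.2703]), 0.0421, array([ 457.5, -271.4]), 42.6), (array([ 0.4594, -0.2549]), 0.0398, array([ 464. , -255.9]), 40.3), (array([ 0.4664, -0.2387]), 0.0374, array([ 470.7, -239.7]), 37.8)]
dark (538, 142, 18, 30) [(array([0.6185, 0.2996]), 0.0182, array([617.9, 296.3]), 18.3), (array([0.616 , 0.2836]), 0.0172, array([615.5, 280.5]), 17.3), (array([0.6135, 0.2668]), 0.0161, array([613. , 263.9]), 16.2)]
```

View pics/w3.png

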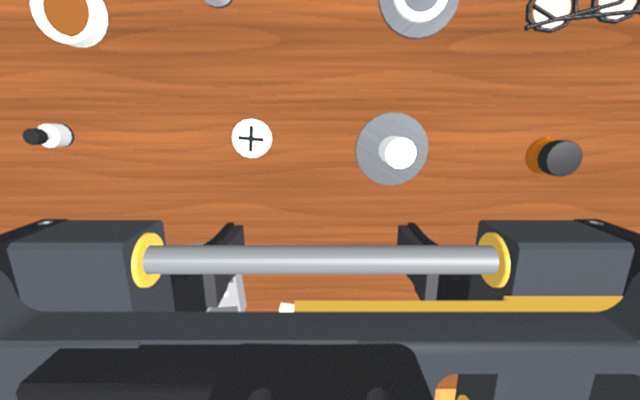

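The post (392,148) and block (252,138) are clearly visible. Fits: block ≈ (0.595,-0.0715), nest (0.438,0.1184), post (0.609,0.0977). Grip the block next.

```bash
python3 -m pendant '[[[0.023,-0.04,0.04,0,0,0,1],[0.024,-0.0405,0.04,0,0,0,1],[0,0,0.05,0,0,0,1],[0,0,0.02,0,0,0,1],[0,0,0,0,0,0,1]]]' && python3 -m pendant '[[[0,0,0,0,0,0,1],[0,0,0.02,0,0,0,1],[0,0,0,0,0,0,1],[0,0,0,0,0,0,1],[0,0,0,0,0,0,1]]]'
```

```text
time: 3.52
position: [0.5943, -0.0721, 0.0824]
tool_rot: [0.001, 1.0, 0.001, -0.002]
ft_force: [0.4, -0.1, 1.0]
grip_width: 0.087
grip_force: 0.0
time: 4.15
position: [0.5974, -0.0728, 0.0647]
tool_rot: [0.0, 1.0, -0.0, 0.001]
ft_force: [0.6, -0.5, -0.2]
grip_width: 0.0871
grip_force: 0.0
```

```bash
python3 -m pendant '[[[0,0,0.021,0,0,0,1],[0,0,0.02,0,0,0,1],[0,0,0,0,0,0,1],[0,0,0,0,0,0,0.3],[0,0,0,0,0,0,0.3]]]' 15 && python3 -m pendant '[[[0,0,0,0,0,0,0.3],[0,0,0,0,0,0,0.3],[0,0,0,0,0,0,0.3],[0,0,0,0,0,0,0.3],[0,0,0,0,0,0,0.3]]]'
```

```text
time: 4.78
position: [0.5972, -0.0728, 0.0232]
tool_rot: [0.0, 1.0, -0.0, 0.001]
ft_force: [-0.7, -1.3, -0.2]
grip_width: 0.074
grip_force: 0.0
time: 5.4
position: [0.5967, -0.0726, 0.0227]
tool_rot: [0.0, 1.0, 0.0, 0.0]
ft_force: [-0.4, 0.1, 1.9]
grip_width: 0.0434
grip_force: 15.0
```

```bash
python3 -m pendant '[[[0,0,-0.02,0,0,0,0.3],[0,0,-0.04,0,0,0,0.3],[0.0314,0.0382,0,0,0,0,0.3],[0.0314,0.0382,0,0,0,0,0.3],[0.0314,0.0382,0,0,0,0,0.3]]]' && python3 -m pendant '[[[0.0314,0.0382,0,0,0,0,0.3],[0.0314,0.0382,0,0,0,0,0.3],[0,0,0.02,0,0,0,0.3],[0,0,0,0,0,0,0.3],[0,0,0,0,0,0,0.3]]]'
python3 - <<'E'
from h import *
a=snap('scene');b=snap('side')
A=cv2.resize(a['img'][90:230,260:410],(400,373),interpolation=3);B=cv2.resize(b['img'][190:330,260:410],(400,373),interpolation=3)
cv2.imwrite('pics/hov.png',np.hstack([A,B])[:,:,::-1]);o=get_obs();print(o['position'],o['tool_rot'])
E
```

```text
time: 6.02
position: [0.5021, 0.0428, 0.0838]
tool_rot: [0.001, 1.0, -0.0, 0.001]
ft_force: [0.8, 0.1, -1.8]
grip_width: 0.0436
grip_force: 15.0
time: 6.65
position: [0.441, 0.1182, 0.0633]
tool_rot: [0.001, 1.0, -0.0, 0.001]
ft_force: [-0.1, -0.8, -1.4]
grip_width: 0.0434
grip_force: 15.0
[0.4409603  0.11796788 0.06323948] [8.70037846e-04 9.99999177e-01 6.34720727e-06 9.42466462e-04]
```

View pics/hov.png

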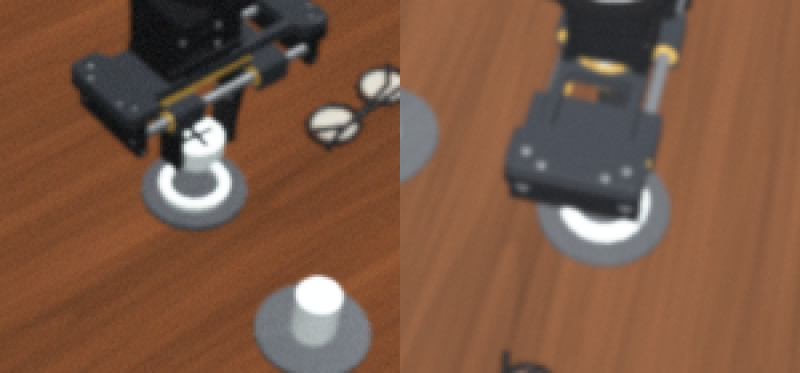

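The scene crop shows the block's cross at crop (199,134), i.e. pixel (334.6,140.2), over the nest collar centre at pixel (332.7,158.2). Cast to check.

```bash
python3 - <<'E'
from h import *
a=snap('scene')
print(ray(a,334.6,140.2,.0667),ray(a,332.7,158.2,.014))
for k in blobs(a,(0,0,190),(180,60,255),30,(300,110,380,190)): print(cv2.boundingRect(k),circ(a,k,.014),circ(a,k,.0667))
E
```

```text
[0.44051597 0.11819363 0.0667    ] [0.44157125 0.11424643 0.014     ]
(320, 151, 27, 18) (array([0.4413, 0.1141]), 0.0301, array([441.3, 114.4]), 31.1) (array([0.479 , 0.0815]), 0.0278, array([478.9,  81.8]), 28.7)
(329, 135, 15, 15) (array([0.4047, 0.1519]), 0.0219, array([404.6, 151.1]), 25.0) (array([0.4452, 0.1164]), 0.0202, array([445.1, 115.7]), 23.1)
```

```bash
python3 -m pendant '[[[0,-0.001,0.015,0,0,0,0.3],[0,0,0.01,0,0,0,0.3],[0,0,0.004,0,0,0,0.3],[0,0,0.003,0,0,0,0.3],[0,0,0,0,0,0,0.3]]]' && python3 -m pendant '[[[0,0,0.001,0,0,0,0.3],[0,0,0.001,0,0,0,0.3],[0,0,0,0,0,0,0.3],[0,0,0,0,0,0,0.3],[0,0,0,0,0,0,0.3]]]'
```

```text
time: 7.42
position: [0.4398, 0.1174, 0.0305]
tool_rot: [0.0, 1.0, -0.0, -0.0]
ft_force: [0.7, 0.1, -0.2]
grip_width: 0.0436
grip_force: 15.0
time: 8.05
position: [0.44, 0.1174, 0.0287]
tool_rot: [0.0, 1.0, 0.0, 0.0]
ft_force: [-0.1, 0.3, 0.8]
grip_width: 0.0431
grip_force: 15.0
```

```bash
python3 -m pendant '[[[0,0,0.0005,0,0,0,0.3],[0,0,0,0,0,0,0.6],[0,0,0,0,0,0,1],[0,0,0,0,0,0,1],[0,0,0,0,0,0,1]]]' && python3 -m pendant '[[[0,0,-0.03,0,0,0,1],[0,0,-0.05,0,0,0,1],[-0.05,0,-0.04,0,0,0,1],[-0.03,0,0,0,0,0,1],[0,0,0,0,0,0,1]]]'; python3 m.py w4.png 215 .014 .032
```

```text
time: 8.68
position: [0.4398, 0.1174, 0.0279]
tool_rot: [0.0, 1.0, -0.0, -0.0]
ft_force: [0.3, -0.4, 0.1]
grip_width: 0.0746
grip_force: 0.0
time: 9.3
position: [0.5213, 0.1172, 0.1478]
tool_rot: [0.001, 1.0, 0.0, 0.002]
ft_force: [-1.9, -0.3, -0.7]
grip_width: 0.087
grip_force: 0.0
9.35 [0.51833856 0.11730203 0.14687805] [ 4.11907468e-04  9.99999801e-01 -5.79613568e-06 -4.77080723e-04]
white (540, 101, 41, 22) [(array([0.4425, 0.3327]), 0.0179, array([447.3, 334.2]), 18.7), (array([0.4431, 0.3192]), 0.0168, array([447.6, 320.5]), 17.5)]
white (461, 96, 42, 32) [(array([0.4485, 0.2639]), 0.0172, array([450.3, 263.3]), 19.6), (array([0.4487, 0.2547]), 0.0161, array([450.4, 254.1]), 18.3)]
white (536, 85, 42, 30) [(array([0.4374, 0.3285]), 0.0155, array([438.2, 329.2]), 19.1), (array([0.4384, 0.3152]), 0.0145, array([439.1, 315.9]), 17.9)]
white (287, 65, 69, 71) [(array([0.4379, 0.1181]), 0.0305, array([437.8, 118. ]), 30.6), (array([0.4388, 0.1181]), 0.0285, array([438.8, 118. ]), 28.7)]
white (30, 65, 70, 52) [(array([ 0.4319, -0.1107]), 0.0282, array([ 431.1, -110.6]), 31.2), (array([ 0.4332, -0.0964]), 0.0264, array([432.5, -96.2]), 29.3)]
grey (451, 81, 145, 62) [(array([0.4569, 0.301 ]), 0.0571, array([456.6, 302.1]), 65.7), (array([0.4566, 0.2894]), 0.0535, array([456.3, 290.5]), 61.6)]
grey (16, 65, 87, 52) [(array([ 0.4334, -0.1142]), 0.0327, array([ 431., -115.]), 37.8), (array([ 0.4346, -0.0996]), 0.0306, array([ 432.3, -100.4]), 35.4)]
grey (273, 49, 97, 102) [(array([0.4383, 0.118 ]), 0.0436, array([438.3, 117.9]), 43.8), (array([0.4392, 0.1179]), 0.0409, array([439.2, 117.9]), 41.0)]
dark (35, 81, 15, 20) [(array([ 0.4289, -0.1317]), 0.0083, array([ 429.4, -131.8]), 8.8), (array([ 0.4304, -0.116 ]), 0.0078, array([ 430.9, -116.1]), 8.2)]
```

View pics/w4.png

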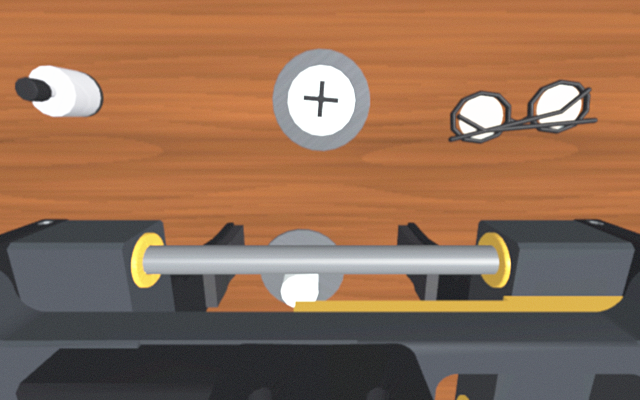

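The block stands in the nest, its cross at (321,98) inside the nest disc centred at (322,100). Now on to the carrier.

```bash
python3 - <<'E'
from h import *
import json
E
python3 -m pendant '[[[0,-0.06,0,0,0,0,1],[0,-0.06,0,0,0,0,1],[0,-0.06,0,0,0,0,1],[0,-0.06,0,0,0,0,1],[0,-0.06,0,0,0,0,1]]]' && python3 -m pendant '[[[-0.025,-0.05,0,0,0,0,1],[0,-0.03,0,0,0,0,1],[0,0,0,0,0,0,1],[0,0,0,0,0,0,1],[0,0,0,0,0,0,1]]]'; python3 m.py w5.png 215 .022
```

```text
time: 9.98
position: [0.5158, -0.1829, 0.146]
tool_rot: [0.0, 1.0, 0.001, -0.002]
ft_force: [1.6, 0.7, -1.4]
grip_width: 0.0872
grip_force: 0.0
time: 10.6
position: [0.5425, -0.2605, 0.1467]
tool_rot: [-0.0, 1.0, 0.001, -0.001]
ft_force: [-0.7, -0.2, -0.4]
grip_width: 0.0872
grip_force: 0.0
10.65 [ 0.54283517 -0.26078615  0.14688672] [-4.84059138e-04  9.99999526e-01  5.57720727e-04 -6.34202748e-04]
white (276, 59, 79, 82) [(array([ 0.4588, -0.2649]), 0.0343, array([ 458.9, -264.8]), 34.5)]
white (488, 38, 47, 53) [(array([ 0.4295, -0.0978]), 0.0209, array([429.6, -97.8]), 21.2)]
grey (276, 59, 79, 82) [(array([ 0.4588, -0.2649]), 0.0344, array([ 458.9, -264.9]), 34.6)]
grey (469, 38, 73, 57) [(array([ 0.4317, -0.1042]), 0.0269, array([ 430.1, -103.9]), 30.6)]
dark (0, 157, 29, 58) [(array([ 0.5342, -0.5553]), 0.0286, array([ 535.6, -550.2]), 29.6)]
```

View pics/w5.png

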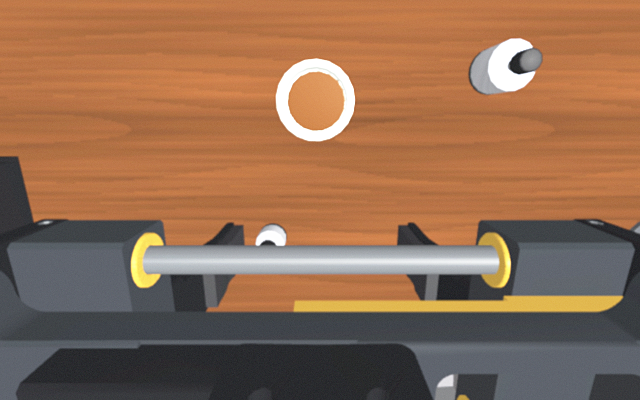

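The carrier sits at (316,99), i.e. world (0.4588,-0.2649).

```bash
python3 -m pendant '[[[0.05,-0.004,0,0,0,0,1],[0.034,0,0.03,0,0,0,1],[0,0,0.05,0,0,0,1],[0,0,0,0,0,0,1],[0,0,0,0,0,0,1]]]' && python3 -m pendant '[[[0,0,0,0,0,0,1],[0,0,0,0,0,0,1],[0,0,0,0,0,0,1],[0,0,0,0,0,0,1],[0,0,0,0,0,0,1]]]'
```

```text
time: 11.28
position: [0.4604, -0.2667, 0.0682]
tool_rot: [-0.0, 1.0, -0.001, 0.001]
ft_force: [-0.4, 0.2, -0.0]
grip_width: 0.0869
grip_force: 0.0
time: 11.9
position: [0.4594, -0.2666, 0.0672]
tool_rot: [0.0, 1.0, -0.0, 0.0]
ft_force: [-1.4, -0.7, -0.2]
grip_width: 0.0867
grip_force: 0.0
```

```bash
python3 -m pendant '[[[0,0.0015,0.03,0,0,0,1],[0,0,0.02,0,0,0,1],[0,0,0.001,0,0,0,1],[0,0,0,0,0,0,0.6],[0,0,0,0,0,0,0.6]]]' 12 && python3 -m pendant '[[[0,0,0,0,0,0,0.6],[0,0,0,0,0,0,0.6],[0,0,0,0,0,0,0.6],[0,0,0,0,0,0,0.6],[0,0,0,0,0,0,0.6]]]'
```

```text
time: 12.52
position: [0.4598, -0.2655, 0.0169]
tool_rot: [0.0, 1.0, -0.001, 0.001]
ft_force: [-0.1, -0.2, 0.1]
grip_width: 0.0742
grip_force: 0.0
time: 13.15
position: [0.4598, -0.2655, 0.0168]
tool_rot: [0.0, 1.0, -0.001, 0.001]
ft_force: [-0.6, -0.2, 6.2]
grip_width: 0.0675
grip_force: 12.0
```

```bash
python3 -m pendant '[[[0,0,-0.01,0,0,0,0.6],[0,0,-0.04,0,0,0,0.6],[0,0,-0.04,0,0,0,0.6],[-0.015,0.0363,0,0,0,0,0.6],[-0.015,0.0363,0,0,0,0,0.6]]]' && python3 -m pendant '[[[-0.015,0.0363,0,0,0,0,0.6],[-0.015,0.0363,0,0,0,0,0.6],[-0.015,0.0363,0,0,0,0,0.6],[-0.015,0.0363,0,0,0,0,0.6],[-0.015,0.0363,0,0,0,0,0.6]]]' && python3 -m pendant '[[[-0.015,0.0363,0,0,0,0,0.6],[-0.015,0.0363,0,0,0,0,0.6],[-0.015,0.0363,0,0,0,0,0.6],[0,0,0,0,0,0,0.6],[0,0,0,0,0,0,0.6]]]'
python3 - <<'E'
from h import *
a=snap('scene');b=snap('side')
A=cv2.resize(a['img'][130:250,310:440],(400,369),interpolation=3);B=cv2.resize(b['img'][160:280,180:310],(400,369),interpolation=3)
cv2.imwrite('pics/hov2.png',np.hstack([A,B])[:,:,::-1]);o=get_obs();print(o['position'],o['tool_rot'])
E
```

```text
time: 13.78
position: [0.4898, -0.1922, 0.1072]
tool_rot: [0.001, 1.0, -0.0, 0.001]
ft_force: [0.6, 0.3, -0.4]
grip_width: 0.0677
grip_force: 12.0
time: 14.4
position: [0.5645, -0.0097, 0.1063]
tool_rot: [0.0, 1.0, 0.0, -0.0]
ft_force: [1.1, 0.1, -0.8]
grip_width: 0.0678
grip_force: 12.0
time: 15.02
position: [0.6087, 0.0977, 0.1059]
tool_rot: [0.0, 1.0, -0.0, -0.001]
ft_force: [-0.0, 0.2, -1.1]
grip_width: 0.0677
grip_force: 12.0
[0.60889742 0.09687352 0.1059894 ] [ 8.31722175e-04  9.99999467e-01 -1.27048590e-04 -5.97597351e-04]
```

View pics/hov2.png

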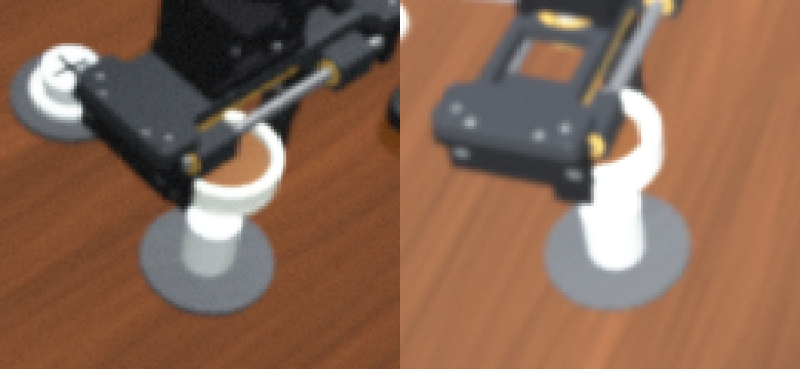

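The ring hovers over the post. In the scene crop the ring's right edge is near x=285 and the foot spans x 139–274. In the side crop the ring's right edge is near x=663 and the foot spans x 545–690.

```bash
python3 - <<'E'
from h import *
th=np.linspace(0,2*np.pi,181)
def ext(c,x,y,z,r,ox,s=3.077):
    p=np.array([proj(c,(x+r*np.cos(t),y+r*np.sin(t),z)) for t in th]); return ((p-np.array(ox))*s)
a=snap('scene');b=snap('side')
for c,ox,off in((a,(310,130),0),(b,(180,160),400)):
    for nm,x,y,z,r in(('foot',.609,.0977,.005,.045),('ring top',.6085,.0975,.1115,.034),('ring bot',.6085,.0975,.0895,.034),('posttop',.609,.0977,.048,.017)):
        e=ext(c,x,y,z,r,ox); print(nm,e.min(0)+[off,0],e.max(0)+[off,0])
    for d in((.005,0),(0,.005)): print('d',(proj(c,(.61+d[0],.1+d[1],.1))-proj(c,(.61,.1,.1)))*3.077)
E
```

```text
foot [140.32687364 199.79646507] [275.78597439 309.32838502]
ring top [171.17056206 106.66234696] [284.8151392  192.80644961]
ring bot [167.79141011 130.25608942] [278.89218962 215.72222735]
posttop [189.13322258 192.6657709 ] [242.43358627 234.72681556]
d [5.6800097  5.01382583]
d [ 5.99120699 -3.82670201]
foot [544.24909569 190.40236794] [691.29186441 306.6290141 ]
ring top [536.46022515  85.37889892] [658.97537868 174.9003814 ]
ring bot [542.43110368 111.68494772] [662.3885754  200.92772763]
posttop [581.11724775 179.83773929] [638.80637482 224.10737724]
d [-8.35140773 -1.58296699]
d [-3.13229327  6.42471846]
```

```bash
python3 -m pendant '[[[0,0,0.02,0,0,0,0.6],[0,0,0.015,0,0,0,0.6],[0,0,0.005,0,0,0,0.6],[0,0,0.005,0,0,0,0.6],[0,0,0,0,0,0,0.6]]]' && python3 -m pendant '[[[0,0,0.005,0,0,0,0.6],[0,0,0.005,0,0,0,0.6],[0,0,0.005,0,0,0,0.6],[0,0,0.005,0,0,0,0.6],[0,0,0,0,0,0,0.6]]]'
```

```text
time: 15.85
position: [0.6096, 0.0978, 0.061]
tool_rot: [0.0, 1.0, 0.0, -0.0]
ft_force: [-0.3, 0.3, -0.9]
grip_width: 0.0674
grip_force: 12.0
time: 16.48
position: [0.6092, 0.0978, 0.0405]
tool_rot: [0.0, 1.0, -0.0, -0.001]
ft_force: [-0.4, -0.3, -1.0]
grip_width: 0.0678
grip_force: 12.0
```

Going smoothly; on to the foot, then release.

```bash
python3 -m pendant '[[[0,0,0.006,0,0,0,0.6],[0,0,0.006,0,0,0,0.6],[0,0,0.004,0,0,0,0.6],[0,0,0.002,0,0,0,0.6],[0,0,0,0,0,0,0.6]]]' && python3 -m pendant '[[[0,0,0.0007,0,0,0,0.6],[0,0,0,0,0,0,0.6],[0,0,0,0,0,0,0.85],[0,0,0,0,0,0,1],[0,0,0,0,0,0,1]]]'
```

```text
time: 17.1
position: [0.6095, 0.0978, 0.0229]
tool_rot: [0.0, 1.0, -0.0, -0.0]
ft_force: [-0.1, 0.1, -0.3]
grip_width: 0.0676
grip_force: 12.0
time: 17.73
position: [0.6097, 0.0978, 0.0225]
tool_rot: [0.0, 1.0, -0.0, 0.0]
ft_force: [0.3, 0.7, 0.3]
grip_width: 0.0843
grip_force: 0.0
```

```bash
python3 -m pendant '[[[0,0,0,0,0,0,1],[0,0,-0.03,0,0,0,1],[0,0,-0.05,0,0,0,1],[0,0,-0.05,0,0,0,1],[-0.05,0,0,0,0,0,1]]]' && python3 -m pendant '[[[-0.04,0,0,0,0,0,1],[0,0,0,0,0,0,1],[0,0,0,0,0,0,1],[0,0,0,0,0,0,1],[0,0,0,0,0,0,1]]]'; python3 m.py w6.png 215 .005 .027; python3 - <<'E'
from h import *
c=snap('wrist')
hsv=cv2.cvtColor(c['img'],cv2.COLOR_RGB2HSV)
E
```

```text
time: 18.35
position: [0.6596, 0.0983, 0.1576]
tool_rot: [-0.0, 1.0, -0.0, 0.002]
ft_force: [1.8, 0.4, -0.9]
grip_width: 0.0869
grip_force: 0.0
time: 18.98
position: [0.6987, 0.0979, 0.1524]
tool_rot: [0.0, 1.0, 0.0, -0.0]
ft_force: [-0.1, 0.2, -0.2]
grip_width: 0.0872
grip_force: 0.0
19.025 [0.69896438 0.09788936 0.15248894] [ 2.77109620e-04  9.99999925e-01  3.78766875e-05 -2.69149781e-04]
white (281, 50, 80, 84) [(array([0.6068, 0.0982]), 0.0372, array([606.9,  98.1]), 37.5), (array([0.6086, 0.0982]), 0.0345, array([608.7,  98.1]), 34.7)]
grey (522, 77, 49, 50) [(array([0.6144, 0.3108]), 0.0227, array([614.3, 310.8]), 23.0), (array([0.6156, 0.2952]), 0.021, array([615.5, 295.2]), 21.3)]
grey (272, 44, 96, 100) [(array([0.609 , 0.0976]), 0.0448, array([608.9,  97.7]), 45.0), (array([0.6106, 0.0976]), 0.0415, array([610.5,  97.7]), 41.7)]
dark (513, 82, 19, 43) [(array([0.6159, 0.2984]), 0.0194, array([616.1, 293.9]), 19.2), (array([0.617 , 0.2837]), 0.018, array([617.2, 279.5]), 17.8)]
```

View pics/w6.png

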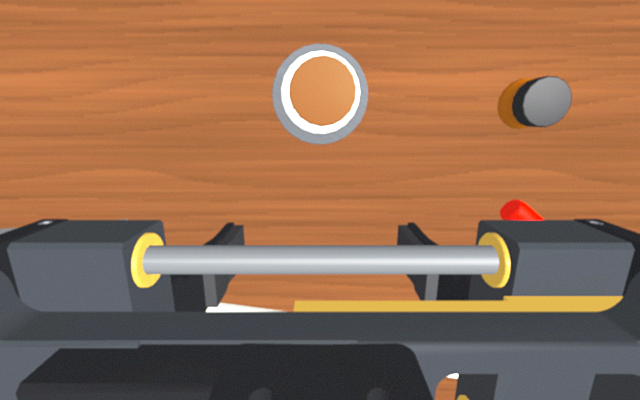

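The ring lies on the foot (320,93) and the brown lens stands at about (322,91). I'll fit the lens, and get the block's centre from the saved w4 picture.

```bash
python3 - <<'E'
from h import *
c=snap('wrist')
for k in blobs(c,(0,70,60),(40,255,255),800,(285,52,358,132)): print(cv2.boundingRect(k),circ(c,k,.060),circ(c,k,.055))
T=np.eye(4);T[:3,:3]=Ro.from_quat([4.1e-4,1,0,-4.8e-4]).as_matrix();T[:3,3]=[.5183,.1173,.1469]
W=T@np.array(c['T_tool_cam']);c['R']=W[:3,:3].T;c['t']=-c['R']@W[:3,3]
c['img']=cv2.cvtColor(cv2.imread('pics/w4.png'),cv2.COLOR_BGR2RGB)
for k in blobs(c,(0,0,0),(180,255,130),10,(295,75,348,128)): print('slot',cv2.boundingRect(k),circ(c,k,.032))
g=cv2.cvtColor(c['img'],cv2.COLOR_RGB2GRAY)[80:120,300:342]; ys,xs=np.where(g<130)
print('cross box',xs.min()+300,xs.max()+300,ys.min()+80,ys.max()+80, ray(c,(xs.min()+xs.max())/2+300,(ys.min()+ys.max())/2+80,.032))
E
```

```text
(290, 55, 65, 70) (array([0.61  , 0.0996]), 0.0249, array([610. ,  99.6]), 25.1) (array([0.6095, 0.0996]), 0.0255, array([609.6,  99.6]), 25.6)
slot (304, 82, 34, 34) (array([0.4335, 0.1178]), 0.0136, array([433.4, 117.8]), 13.9)
cross box 304 337 82 115 [0.43337449 0.1177524  0.032     ]
```

The lens is at (0.610,0.0996). The cross suggests the block sits about 4 mm off the nest's centre, so I'll look closer before stacking on it.

```bash
python3 -m pendant '[[[0.06,0.01,0,0,0,0,1],[0.06,0.01,0,0,0,0,1],[0.045,0,0,0,0,0,1],[0,0,0,0,0,0,1],[0,0,0,0,0,0,1]]]' && python3 -m pendant '[[[0,0,0,0,0,0,1],[0,0,0,0,0,0,1],[0,0,0,0,0,0,1],[0,0,0,0,0,0,1],[0,0,0,0,0,0,1]]]'; python3 - <<'E'
from h import *
c=snap('wrist','w7.png'); s=snap('scene')
print(get_obs()['position'])
g=cv2.cvtColor(c['img'],cv2.COLOR_RGB2GRAY)
for k in blobs(c,(0,0,60),(180,70,255),800,(230,0,420,215)): print('disc',cv2.boundingRect(k),circ(c,k,.006))
for k in blobs(c,(0,0,200),(180,60,255),800,(230,0,420,215)):
    b=cv2.boundingRect(k); print('white',b,circ(c,k,.014))
    q=g[b[1]+12:b[1]+b[3]-12,b[0]+12:b[0]+b[2]-12]; ys,xs=np.where(q<130); u,v=(xs.min()+xs.max())/2+b[0]+12,(ys.min()+ys.max())/2+b[1]+12
    print(u,v,ray(c,u,v,.032))
A=cv2.resize(c['img'][30:170,240:400],(457,400),interpolation=3);B=cv2.resize(s['img'][135:185,305:362],(343,300),interpolation=3)
B=np.vstack([B,np.zeros((100,343,3),np.uint8)]);cv2.imwrite('pics/nest2.png',np.hstack([A,B])[:,:,::-1])
E
```

```text
time: 19.75
position: [0.5362, 0.1179, 0.1531]
tool_rot: [0.0, 1.0, -0.0, 0.002]
ft_force: [0.9, -0.1, 0.1]
grip_width: 0.0873
grip_force: 0.0
time: 20.38
position: [0.5346, 0.1178, 0.1523]
tool_rot: [0.0, 1.0, -0.0, -0.0]
ft_force: [0.7, -0.1, -0.6]
grip_width: 0.0869
grip_force: 0.0
[0.53460424 0.11785905 0.15237604]
disc (272, 35, 97, 103) (array([0.4385, 0.118 ]), 0.0448, array([438.4, 118. ]), 45.0)
white (287, 51, 68, 71) (array([0.4385, 0.118 ]), 0.0304, array([438.4, 118. ]), 30.6)
320.0 83.5 [0.43741458 0.1178723  0.032     ]
```

View pics/nest2.png

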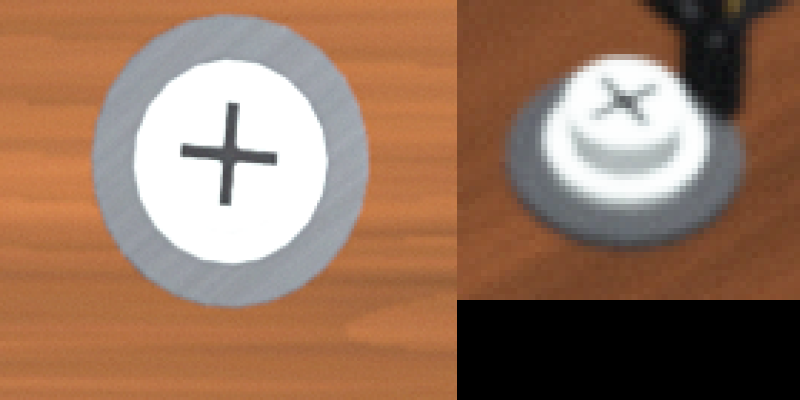

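The block stands square, its cross about 1 mm from the nest's centre. Next, the lens.

```bash
python3 -m pendant '[[[-0.045,-0.018,0,0,0,0,1],[-0.03,0,0,0,0,0,1],[0,0,0.02,0,0,0,1],[0,0,0,0,0,0,1],[0,0,0,0,0,0,1]]]' && python3 -m pendant '[[[0,0,0.04,0,0,0,1],[0,0,0.03,0,0,0,1],[0,0,0.01,0,0,0,1],[0,0,0,0,0,0,1],[0,0,0,0,0,0,1]]]'
```

```text
time: 21.1
position: [0.6092, 0.0999, 0.1326]
tool_rot: [0.0, 1.0, 0.0, -0.0]
ft_force: [0.2, 0.2, 0.1]
grip_width: 0.0868
grip_force: 0.0
time: 21.72
position: [0.6107, 0.0998, 0.0539]
tool_rot: [0.0, 1.0, -0.0, 0.001]
ft_force: [-0.3, 0.3, 0.1]
grip_width: 0.0869
grip_force: 0.0
```

```bash
python3 -m pendant '[[[0,0,0.001,0,0,0,1],[0,0,0,0,0,0,0.4],[0,0,0,0,0,0,0.4],[0,0,0,0,0,0,0.4],[0,0,0,0,0,0,0.4]]]' 10 && python3 -m pendant '[[[0,0,0,0,0,0,0.4],[0,0,0,0,0,0,0.4],[0,0,0,0,0,0,0.4],[0,0,0,0,0,0,0.4],[0,0,0,0,0,0,0.4]]]'
```

```text
time: 22.35
position: [0.6096, 0.0998, 0.0514]
tool_rot: [0.0, 1.0, -0.0, -0.0]
ft_force: [-0.1, -0.5, 0.3]
grip_width: 0.0549
grip_force: 0.0
time: 22.98
position: [0.6096, 0.0998, 0.0514]
tool_rot: [0.0, 1.0, -0.0, -0.0]
ft_force: [-0.2, 0.1, 0.2]
grip_width: 0.0514
grip_force: 10.0
```

```bash
python3 -m pendant '[[[0,0,-0.015,0,0,0,0.4],[0,0,-0.025,0,0,0,0.4],[0.0345,0.0036,0,0,0,0,0.4],[0.0345,0.0036,0,0,0,0,0.4],[0.0345,0.0036,0,0,0,0,0.4]]]' && python3 -m pendant '[[[0.0345,0.0036,0,0,0,0,0.4],[0.0345,0.0036,0,0,0,0,0.4],[0,0,0.02,0,0,0,0.4],[0,0,0,0,0,0,0.4],[0,0,0,0,0,0,0.4]]]' && python3 -m pendant '[[[0,0,0.01,0,0,0,0.4],[0,0,0.01,0,0,0,0.4],[0,0,0,0,0,0,0.4],[0,0,0,0,0,0,0.4],[0,0,0,0,0,0,0.4]]]'
```

```text
time: 23.6
position: [0.5057, 0.1108, 0.0926]
tool_rot: [0.0, 1.0, 0.0, 0.001]
ft_force: [-0.1, 0.4, -0.4]
grip_width: 0.0521
grip_force: 10.0
time: 24.22
position: [0.4384, 0.1179, 0.0721]
tool_rot: [0.0, 1.0, 0.0, 0.001]
ft_force: [0.5, 0.1, -0.2]
grip_width: 0.0516
grip_force: 10.0
time: 24.85
position: [0.4372, 0.1179, 0.0515]
tool_rot: [0.0, 1.0, 0.0, 0.0]
ft_force: [0.9, -0.4, -0.2]
grip_width: 0.0517
grip_force: 10.0
```

```bash
python3 -m pendant '[[[0,0,0.008,0,0,0,0.4],[0,0,0.005,0,0,0,0.4],[0,0,0.002,0,0,0,0.4],[0,0,0.001,0,0,0,0.4],[0,0,0,0,0,0,0.4]]]' && python3 -m pendant '[[[0,0,0,0,0,0,0.4],[0,0,0,0,0,0,0.7],[0,0,0,0,0,0,1],[0,0,0,0,0,0,1],[0,0,0,0,0,0,1]]]' && python3 -m pendant '[[[0,0,0,0,0,0,1],[0,0,-0.03,0,0,0,1],[0,0,-0.05,0,0,0,1],[-0.04,0,-0.04,0,0,0,1],[-0.055,0,0,0,0,0,1]]]' && python3 -m pendant '[[[0,0,0,0,0,0,1],[0,0,0,0,0,0,1],[0,0,0,0,0,0,1],[0,0,0,0,0,0,1],[0,0,0,0,0,0,1]]]'; python3 - <<'E'
from h import *
c=snap('wrist','w8.png'); print(get_obs()['position'])
for k in blobs(c,(0,0,60),(180,70,255),800,(230,0,420,215)): print('disc',cv2.boundingRect(k),circ(c,k,.006))
roi=c['img'][30:170,240:400]; hsv=cv2.cvtColor(roi,cv2.COLOR_RGB2HSV); m=cv2.inRange(hsv,(0,70,60),(40,255,255))
n,l,s,ce=cv2.connectedComponentsWithStats(m)
for i in range(1,n):
    x,y,w,h,a=s[i]
    if a>800 and x>0: 
        k=[q for q in cv2.findContours((l==i).astype(np.uint8),0,1,offset=(240,30))[0]][0]; print('lens',x+240,y+30,w,h,circ(c,k,.044))
cv2.imwrite('pics/lens.png',cv2.resize(roi,(457,400))[:,:,::-1])
E
```

```text
time: 25.48
position: [0.4372, 0.1179, 0.0354]
tool_rot: [0.0, 1.0, -0.0, 0.0]
ft_force: [-0.2, -0.3, -0.3]
grip_width: 0.0513
grip_force: 10.0
time: 26.1
position: [0.4372, 0.1179, 0.0354]
tool_rot: [0.0, 1.0, -0.0, 0.0]
ft_force: [0.4, -0.4, -0.6]
grip_width: 0.0826
grip_force: 0.0
time: 26.72
position: [0.5339, 0.1182, 0.1592]
tool_rot: [0.0, 1.0, 0.0, 0.003]
ft_force: [0.9, 0.3, -0.7]
grip_width: 0.0868
grip_force: 0.0
time: 27.35
position: [0.5315, 0.118, 0.1553]
tool_rot: [0.0, 1.0, -0.0, -0.0]
ft_force: [-0.1, -0.2, 0.7]
grip_width: 0.0868
grip_force: 0.0
[0.5317613  0.11791841 0.15536166]
disc (273, 40, 95, 101) (array([0.4384, 0.118 ]), 0.0448, array([438.5, 118. ]), 45.0)
lens 290 53 62 66 (array([0.437 , 0.1182]), 0.0253, array([437. , 118.2]), 25.5)
```

View pics/lens.png

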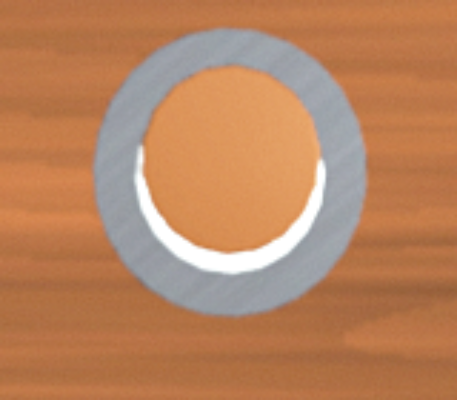

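The lens lies flat and centred at (0.437,0.1182). Now the weight.

```bash
python3 -m pendant '[[[0,-0.055,0,0,0,0,1],[0,-0.055,0,0,0,0,1],[0,-0.055,0,0,0,0,1],[0,-0.053,0,0,0,0,1],[0,0,0,0,0,0,1]]]' && python3 -m pendant '[[[0,0,0,0,0,0,1],[0,0,0,0,0,0,1],[0,0,0,0,0,0,1],[0,0,0,0,0,0,1],[0,0,0,0,0,0,1]]]'; python3 - <<'E'
from h import *
c=snap('wrist','w9.png'); print(get_obs()['position'])
R=(250,20,400,200)
for k in blobs(c,(0,0,60),(180,90,255),300,R): print('body',cv2.boundingRect(k),circ(c,k,.034),circ(c,k,.0))
for k in blobs(c,(0,0,0),(180,255,90),60,R): print('knob',cv2.boundingRect(k),circ(c,k,.056),circ(c,k,.049))
cv2.imwrite('pics/wt.png',cv2.resize(c['img'][20:200,250:400],(500,600),interpolation=3)[:,:,::-1])
E
```

```text
time: 28.02
position: [0.5327, -0.1041, 0.1556]
tool_rot: [0.003, 1.0, -0.001, 0.001]
ft_force: [-0.4, 0.1, -0.2]
grip_width: 0.0872
grip_force: 0.0
time: 28.65
position: [0.532, -0.0997, 0.1554]
tool_rot: [-0.0, 1.0, -0.0, -0.0]
ft_force: [0.2, -0.4, -0.4]
grip_width: 0.0869
grip_force: 0.0
[ 0.53200851 -0.09983584  0.15539877]
body (290, 54, 48, 52) (array([ 0.432, -0.105]), 0.0205, array([ 431.9, -104.7]), 20.8) (array([ 0.428 , -0.1057]), 0.0231, array([ 427.9, -105.3]), 23.4)
knob (304, 72, 17, 16) (array([ 0.4332, -0.1053]), 0.0072, array([ 433.4, -105.9]), 7.8) (array([ 0.4323, -0.1055]), 0.0074, array([ 432.6, -106.1]), 8.0)
```

View pics/wt.png

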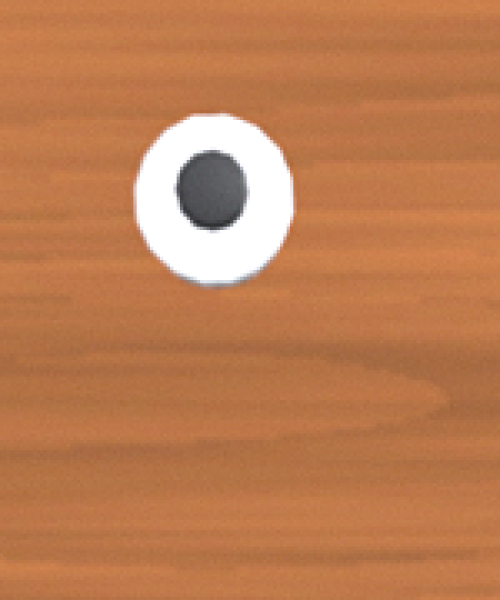

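The weight is at (0.432,-0.105). Grip its body.

```bash
python3 -m pendant '[[[0.05,-0.005,0,0,0,0,1],[0.05,0,0,0,0,0,1],[0,0,0.03,0,0,0,1],[0,0,0.02,0,0,0,1],[0,0,0,0,0,0,1]]]' && python3 -m pendant '[[[0,0,0,0,0,0,1],[0,0,0.04,0,0,0,1],[0,0,0.03,0,0,0,1],[0,0,0.015,0,0,0,1],[0,0,0,0,0,0,1]]]' && python3 -m pendant '[[[0,0,0,0,0,0,1],[0,0,0,0,0,0,0.3],[0,0,0,0,0,0,0.3],[0,0,0,0,0,0,0.3],[0,0,0,0,0,0,0.3]]]' 25 && python3 -m pendant '[[[0,0,0,0,0,0,0.3],[0,0,0,0,0,0,0.3],[0,0,0,0,0,0,0.3],[0,0,0,0,0,0,0.3],[0,0,0,0,0,0,0.3]]]'
```

```text
time: 29.32
position: [0.4312, -0.1048, 0.1046]
tool_rot: [0.0, 1.0, 0.001, -0.001]
ft_force: [-0.5, -0.3, -0.1]
grip_width: 0.087
grip_force: 0.0
time: 29.95
position: [0.4322, -0.1051, 0.0202]
tool_rot: [0.0, 1.0, 0.0, -0.0]
ft_force: [0.3, 0.2, 0.3]
grip_width: 0.0867
grip_force: 0.0
time: 30.58
position: [0.432, -0.1051, 0.0205]
tool_rot: [0.0, 1.0, -0.0, 0.0]
ft_force: [1.2, -0.0, -0.2]
grip_width: 0.0552
grip_force: 0.0
time: 31.2
position: [0.432, -0.1051, 0.0204]
tool_rot: [0.0, 1.0, 0.0, -0.0]
ft_force: [1.0, 0.4, -0.3]
grip_width: 0.0395
grip_force: 25.0
```

```bash
python3 -m pendant '[[[0,0,-0.02,0,0,0,0.3],[0,0,-0.03,0,0,0,0.3],[0,0,-0.03,0,0,0,0.3],[-0.001,0.0447,0,0,0,0,0.3],[-0.001,0.0447,0,0,0,0,0.3]]]' && python3 -m pendant '[[[-0.001,0.0447,0,0,0,0,0.3],[-0.001,0.0447,0,0,0,0,0.3],[-0.001,0.0447,0,0,0,0,0.3],[0,0,0,0,0,0,0.3],[0,0,0,0,0,0,0.3]]]' && python3 -m pendant '[[[0,0,0.015,0,0,0,0.3],[0,0,0.01,0,0,0,0.3],[0,0,0.004,0,0,0,0.3],[0,0,0,0,0,0,0.3],[0,0,0,0,0,0,0.3]]]'
```

```text
time: 31.82
position: [0.4339, -0.0151, 0.1006]
tool_rot: [0.001, 1.0, 0.0, 0.0]
ft_force: [1.6, -0.8, -3.2]
grip_width: 0.0396
grip_force: 25.0
time: 32.45
position: [0.4366, 0.1183, 0.1001]
tool_rot: [-0.0, 1.0, -0.0, -0.001]
ft_force: [-0.5, -0.4, -3.6]
grip_width: 0.039
grip_force: 25.0
time: 33.08
position: [0.4374, 0.1183, 0.0716]
tool_rot: [0.0, 1.0, -0.0, 0.0]
ft_force: [0.1, 0.4, -3.4]
grip_width: 0.0394
grip_force: 25.0
```

```bash
python3 -m pendant '[[[0,0,0.002,0,0,0,0.3],[0,0,0.002,0,0,0,0.3],[0,0,0.001,0,0,0,0.3],[0,0,0.001,0,0,0,0.3],[0,0,0,0,0,0,0.3]]]' && python3 -m pendant '[[[0,0,0.0005,0,0,0,0.3],[0,0,0,0,0,0,0.3],[0,0,0.0005,0,0,0,0.3],[0,0,0,0,0,0,0.3],[0,0,0,0,0,0,0.3]]]'
```

```text
time: 33.7
position: [0.4371, 0.1184, 0.0653]
tool_rot: [0.0, 1.0, -0.0, -0.0]
ft_force: [0.3, 0.5, -3.4]
grip_width: 0.0393
grip_force: 25.0
time: 34.33
position: [0.4371, 0.1184, 0.0644]
tool_rot: [0.0, 1.0, 0.0, -0.0]
ft_force: [0.1, 0.3, -3.3]
grip_width: 0.0395
grip_force: 25.0
```

```bash
python3 -m pendant '[[[0,0,0.0004,0,0,0,0.3],[0,0,0,0,0,0,0.3],[0,0,0.0003,0,0,0,0.3],[0,0,0,0,0,0,0.3],[0,0,0,0,0,0,0.3]]]'
```

```text
time: 34.95
position: [0.4372, 0.1184, 0.0643]
tool_rot: [0.0, 1.0, -0.0, 0.0]
ft_force: [-1.2, -0.4, 7.2]
grip_width: 0.0395
grip_force: 25.0
```

Contact, a gentle 7 N. Release, retreat and check.

```bash
python3 -m pendant '[[[0,0,0,0,0,0,0.5],[0,0,0,0,0,0,0.8],[0,0,0,0,0,0,1],[0,0,0,0,0,0,1],[0,0,0,0,0,0,1]]]' && python3 -m pendant '[[[0,0,-0.03,0,0,0,1],[0,0,-0.05,0,0,0,1],[0,0,-0.05,0,0,0,1],[-0.05,0,0,0,0,0,1],[-0.05,0,0,0,0,0,1]]]' && python3 -m pendant '[[[-0.03,0,0,0,0,0,1],[0,0,0,0,0,0,1],[0,0,0,0,0,0,1],[0,0,0,0,0,0,1],[0,0,0,0,0,0,1]]]'; python3 - <<'E'
from h import *
c=snap('wrist'); s=snap('scene')
A=cv2.resize(s['img'][110:240,290:430],(431,400),interpolation=3)
cv2.imwrite('pics/fin.png',np.hstack([cv2.resize(c['img'][:215,220:420],(369,397))[:395],A[:395]])[:,:,::-1])
E
```

```text
time: 35.58
position: [0.4371, 0.1184, 0.0636]
tool_rot: [0.0, 1.0, -0.0, -0.0]
ft_force: [-0.2, 0.4, 0.4]
grip_width: 0.0756
grip_force: 0.0
time: 36.2
position: [0.5384, 0.1185, 0.1953]
tool_rot: [0.0, 1.0, 0.0, 0.001]
ft_force: [0.7, 0.0, -0.7]
grip_width: 0.0869
grip_force: 0.0
time: 36.83
position: [0.5662, 0.1185, 0.1938]
tool_rot: [0.0, 1.0, 0.0, -0.0]
ft_force: [0.1, 0.5, 0.3]
grip_width: 0.0869
grip_force: 0.0
```

View pics/fin.png

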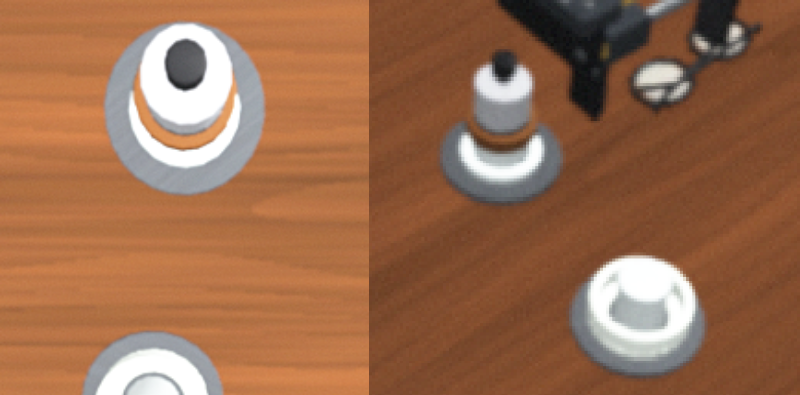

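The stack of block, lens and weight stands upright in the nest (crop ~(500,130)). The ring lies on the post's foot (crop ~(640,310)).

```bash
python3 -c "
from rig import hand_in
print(hand_in())"
```

```text
the job is handed in; nothing more can be done
None
```

I handed the job in at about 37 s. The final pictures show the block in the nest with the lens and larger weight upright on it, and the ring on the post's foot; hand-in returned no verdict.

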